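# Lock the bead canister's bayonet lid

## Task

Close the bead canister: take the lid that has the bar handle and the two ears, set it down in the canister's collar with its ears in the gaps between the two hooks, and twist it clockwise (seen from above) until the ears are cammed tight under the hooks and near their stops. Then let go; leave the other lid, the one with the round knob, where it lies.

Things in the scene. Friction and masses are not known exactly. Their poses are not given: they have to be found in the camera images.
- lid_grip (a point): Centre of the beech bar handle of the loose lid to use (sizes in mm). Bar 76 long (along x), 20 wide, 24 high, on a 56 x 12 web. Below it a steel disc 80 across, 10 thick, its underside 50 under this point, flat on the table at the start. Two ears in line with the handle (x, -x): 112 over both tips, 24 wide, 10 thick. A half turn makes no difference. About 0.25 kg.
- canister: Open steel canister, screwed down, on a square beech foot (150 x 150 x 12 mm). Origin: centre of its underside; axes as the hooks'. The lid's underside rests on a ledge 74 mm up (handle centre then 124 up), inside a collar wall 124 mm across inside, 140 outside, top 95 mm up; hooks end below 96. Lid's sideways play: 6 mm. 5 mm over the ears at a hook's mouth; friction holds the tight lid when let go.
- hooks: Two brass hooks in the collar; origin on its axis at ledge height; x: where handle and ears point when locked. They overhang radius 47-62 mm, from -30 to 34 and 150 to 214 deg (counter-clockwise from x, seen from above). The lid drops in with its handle 50 to 130 deg from x (70 suits); turn clockwise to 0. The ramps under the hooks bind lightly from about 12 deg before 0; stops are about 6 deg past 0.
- plain_lid_center (a point): Middle of the other loose lid, to be left alone: a steel disc 90 mm across and 10 thick, no ears, with a round beech knob 32 across on a thin stem, 50 high in all; this point is 25 mm above the table.

How it is judged:
On the way:
1. the eared lid sits down in the collar, its ears in the gaps (horizontal distance between lid_grip and canister below 0.015 m and z of lid_grip in the frame of canister between 0.117 and 0.13 m and angle between lid_grip's own z axis and vertical below 0.1 rad and angle between the x axis of lid_grip and the x axis of hooks, either way round above 0.75 rad), for 0.1 s.
At the end, for the whole second after the job is handed in: the eared lid is level in the collar (handle centre 117-130 mm above the canister's underside, within 15 mm of its axis, tilt under 0.1 rad), handle within 0.26 rad of locked, over 1 N of wedging force on the hooks; the knobbed lid within 30 mm of its start (horizontal distance between lid_grip and canister below 0.015 m and z of lid_grip in the frame of canister between 0.117 and 0.13 m and angle between lid_grip's own z axis and vertical below 0.1 rad and angle between the x axis of lid_grip and the x axis of hooks, either way round below 0.26 rad and contact force between hooks and anything else above 1 N and distance of plain_lid_center from where it was at the start of the episode below 0.03 m); the robot touches nothing.
It fails at once if the knobbed lid is moved more than 30 mm (distance of plain_lid_center from where it was at the start of the episode above 0.03 m).
It also fails if it takes over 40 s, if anything falls off the work surface, if the arm or the gripper's body presses on something with over 40 N, if the wrist force passes 120 N, or if a joint passes its speed limit or range.

## Robot

A 7-joint arm with a two-finger parallel gripper is mounted at the origin on the work surface. World frame = base frame: x ahead of the robot, y to its left, z up, the work surface at z = 0. Lengths are in m, angles in rad, forces in N, time in s.
With the tool pointing down it reaches from about 0.425 to 0.875 m from the base axis. Payload 4.7 kg.
Tool frame: the origin (TCP) lies on the centre line of the jaws, within the pads' length; the fingertips stand arm.tcp_to_tips ahead of it and the grasp point (between the pads) is the TCP (arm.tcp_to_tips is the distance from the TCP to the fingertips, in m); z points along the fingers, y is the line along which they close (so a half turn about z gives the same grasp; the last joint's range is limited). The gripper opens to 87 mm and grips with 3 to 60 N. Pads are 19 mm wide; open, the fingers measure 117 mm over their backs; the gripper's body (75 mm by 190 mm) begins 51 mm behind the grasp point.
Start: joints at [-1.334, 0.321, -0.07, 1.45, 0.023, 1.371, -0.057], TCP at [0.144, 0.634, 0.242] pointing down, gripper open.
Joint ranges: [-2.86, 2.86], [-0.3, 2.09], [-1.38, 1.24], [0.06, 2.45], [-1.56, 4.7], [0.09, 2.05], [-2.69, 2.69]. Speed limits (rad/s): [2.57, 2.57, 3.14, 3.14, 3.14, 3.14, 3.14].

## Interface

Orientations are given as a unit quaternion [w, x, y, z].
In Python, from plant import arm gives the robot as it stands. The module is installed in compiled form; this text tells all that it offers.
- The arm moves only by the tool send_rows, never from a script. Its arguments are lists of equal length, an entry for each row: "slide": the shift along the tool's x, y, z in m, a list of three; "angular": the turn, a rotation vector about the tool's x, y, z in degrees, a list of three. In form: {"slide": [[dx, dy, dz], ...], "angular": [[ax, ay, az], ...]}. A call has exactly 8 rows; each row shifts and turns the commanded pose from where the row before left it, along the tool's axes as they then stand; what a row does not reach is not made up. A row lasts 1/10 s, in which the tool goes at most 50 mm and 8.59 degrees, less where a joint would pass 70% of its speed; a pose out of reach is approached as far as the arm can. A call is refused whole if a number of a shift passes 0.05 or a number of a turn 8.59, either way. A call with a gripper value outside its range is refused whole. "jaw" is the finger opening in m, from 0 to 0.087, set as the call begins (left out, the last holds). The fingers move at their own pace and stop on an object; "squeeze" is the grip in N (left out, the last holds). Time passes only in rows, so rows that do not move let the fingers close, or fill a call up. It gives the time, the measured TCP pose, the force, the opening and the grip force at its end, in the units of the state.
- arm.get_state(): the state, without advancing time (a new reading comes with each control period).
- arm.capture(name): name is "scene" or "top" or "wrist"; returns a dict with "image" (384x512x3 uint8, red, green, blue), "range_z" (384x512 float32, m along the optical axis (not along the pixel's ray), 0 where there is no reading), "camera_matrix" (3x3 intrinsics, pixels), "k1" (the pictures are not rectified: a ray, as slopes to the right and down, at radius r is drawn at 1 + k1 r^2 times it, then the intrinsics apply), "pose" (4x4, takes a point from camera to world coordinates). Camera axes: x right, y up, looking along -z (the intrinsics and any distortion apply to the point x, -y, -z); pixel columns grow to the right and rows downward; lengths in m; the calibration is good to about 2 mm. A picture is of the moment at which its call begins.
- arm.sign_off(): hands the job in; it is judged then, once.
The state is a dict: "time_s": time; "joint_pos": joint angles; "qvel": joint speeds; "tau": joint torques, N m; "position": TCP position; "tcp_rot": TCP orientation; "contact_force": force on the tool from outside, world axes, zero at the start; "moment": the same for the moment, N m; "grip_width": opening from 0.0 (shut) to 1.0 (fully open); "gripper_force": force on a finger pad.
Only numpy, scipy, OpenCV 4.12 (cv2) and the standard library are available. Lean on these libraries where they do the work, as an engineer would, in place of code of your own. Each camera call takes 0.05 s, during which the arm holds its last target. There are 200 camera calls.

## Working session

There is one attempt and no reset: what is moved stays moved. The work goes in short steps, Python scripts to look and compute and a tool call to move; the robot and the scene stay as the last step left them, time stands still between calls to the robot, and variables do not carry over. Pictures are saved under pics/ and viewed, at most 10 in all, crops included, and the job is handed in when it is done.

Besides the shell and the picture viewer there is one more tool, called by a JSON object that holds its "name" and its "arguments", one argument or row to a line. send_rows: Moves the arm, as the interface text tells. Its arguments: {"type":"object","properties":{"slide":{"type":"array"},"angular":{"type":"array"},"jaw":{"type":"number"},"squeeze":{"type":"number"}},"required":["slide","angular"]}

```bash
mkdir -p pics
cat > h.py <<'E'
import numpy as np, cv2, pickle
from plant import arm
def cap(name,tag):
    c=arm.capture(name); pickle.dump(dict(c),open(f'pics/{tag}.pkl','wb'))
    cv2.imwrite(f'pics/{tag}.png',c['image'][...,::-1]); return c
def load(tag): return pickle.load(open(f'pics/{tag}.pkl','rb'))
def cloud(c):
    K=np.array(c['camera_matrix']);k1=c['k1']
    u,v=np.meshgrid(np.arange(512.),np.arange(384.))
    p=np.stack([u,v],-1).reshape(-1,1,2)
    n=cv2.undistortPoints(p,K,np.array([k1,0,0,0,0.])).reshape(384,512,2)
    d=c['range_z']; P=np.stack([n[...,0]*d,-n[...,1]*d,-d,np.ones_like(d)],-1)
    W=(P@np.array(c['pose']).T)[...,:3]; W[d<=0]=np.nan; return W
E
python3 - <<'E'
from h import *
s=arm.get_state(); print({k:np.round(v,3) for k,v in s.items()}, arm.tcp_to_tips)
a=cap('top','top1'); b=cap('scene','scene1')
cv2.imwrite('pics/both.png',cv2.resize(np.hstack([a['image'],b['image']])[...,::-1],(800,300)))
print(np.round(a['pose'],3), a['k1'])
E
```

```text
{'time_s': np.float64(0.0), 'joint_pos': array([-1.334,  0.322, -0.07 ,  1.452,  0.023,  1.371, -0.057]), 'qvel': array([-0.   ,  0.   ,  0.001,  0.001,  0.001, -0.001,  0.   ]), 'tau': array([-0.0000e+00, -4.9130e+01, -4.0400e-01, -3.1252e+01, -6.4000e-02,
        4.4000e-02,  0.0000e+00]), 'position': array([0.144, 0.633, 0.24 ]), 'tcp_rot': array([-0.   ,  0.111,  0.994, -0.001]), 'contact_force': array([-0.209,  0.543,  0.902]), 'moment': array([0.036, 0.012, 0.001]), 'gripper_force': np.float64(0.0), 'grip_width': np.float64(1.003)} 0.019
[[ 0.012  0.986 -0.165  0.408]
 [-1.     0.015  0.014  0.069]
 [ 0.017  0.165  0.986  0.776]
 [ 0.     0.     0.     1.   ]] -0.03979080993866839
```

View pics/top1.png

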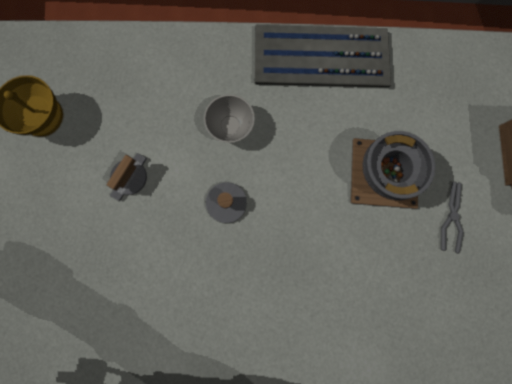

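The top view shows the eared lid at about (127,176), the knobbed lid at (228,202), and the canister at (400,165) with brass hooks at (400,141) and (403,190).

Run:
```python
from h import *
c=load('top1'); W=cloud(c)
def reg(u0,u1,v0,v1,z0,z1):
    P=W[v0:v1,u0:u1].reshape(-1,3); return P[(P[:,2]>z0)&(P[:,2]<z1)]
print('table',np.nanmedian(W[280:300,250:350,2]))
P=reg(95,160,145,210,.05,.08); print('bar',len(P),np.median(P[:,2]))
print(cv2.minAreaRect((P[:,:2]*1000).astype(np.float32)))
P2=reg(95,160,145,210,.006,.016);print('disc',len(P2),np.median(P2[:,2]),cv2.minAreaRect((P2[:,:2]*1000).astype(np.float32)))
P3=reg(355,445,120,210,.088,.102);print('collar',len(P3),np.median(P3[:,2]),cv2.minEnclosingCircle((P3[:,:2]*1000).astype(np.float32)))
P4=reg(345,445,120,215,.007,.017);print('foot',len(P4),cv2.minAreaRect((P4[:,:2]*1000).astype(np.float32)))
P5=reg(200,260,175,230,.03,.06);print('knob',np.median(P5,0))
hsv=cv2.cvtColor(c['image'],cv2.COLOR_RGB2HSV)
m=(hsv[...,0]>10)&(hsv[...,0]<28)&(hsv[...,1]>110)&(W[...,2]>.08)&(W[...,2]<.105)
m[:,:345]=0;m[:,450:]=0
n,l,st,ce=cv2.connectedComponentsWithStats(m.astype(np.uint8))
for i in range(1,n):
    if st[i,4]>15: print('hook',st[i],ce[i],np.round(W[l==i].mean(0),4))
a=c['image'][100:230,340:470]; b=c['image'][130:230,80:180]
cv2.imwrite('pics/crop1.png',np.hstack([cv2.resize(a,(400,400),interpolation=2),cv2.resize(b,(400,400),interpolation=2)])[...,::-1])
```

```text
table 0.00034173548619453875
bar 398 0.06228971162704611
((560.95751953125, 337.203369140625), (20.761934280395508, 75.32373809814453), 62.12161636352539)
disc 712 0.010489873865572374 ((560.6763916015625, 337.2144775390625), (105.15055084228516, 78.31632995605469), 5.052783966064453)
collar 1401 0.09400541868192147 ((577.873291015625, -234.85987854003906), 70.93560791015625)
foot 1574 ((578.4956665039062, -233.06167602539062), (150.55307006835938, 150.2368621826172), 85.94584655761719)
knob [0.50627533 0.11846348 0.0503813 ]
hook [385 135  30  12 223] [399.73542601 139.69058296] [ 0.63   -0.2365  0.0913]
hook [385 184  33  10 197] [401.39593909 188.98984772] [ 0.528  -0.2338  0.0912]
```

View pics/crop1.png

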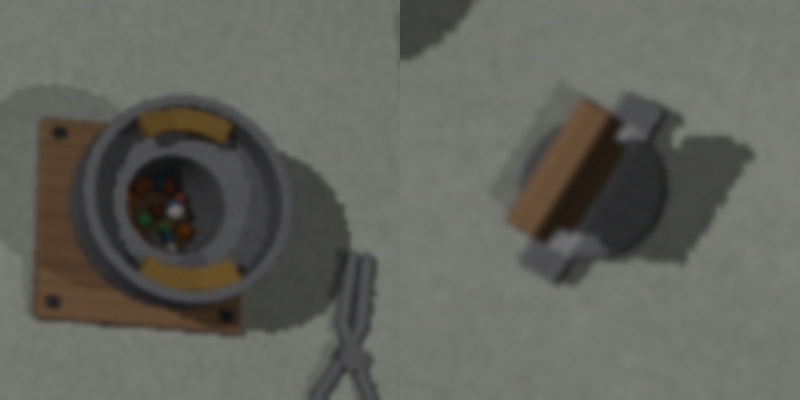

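View pics/both.png

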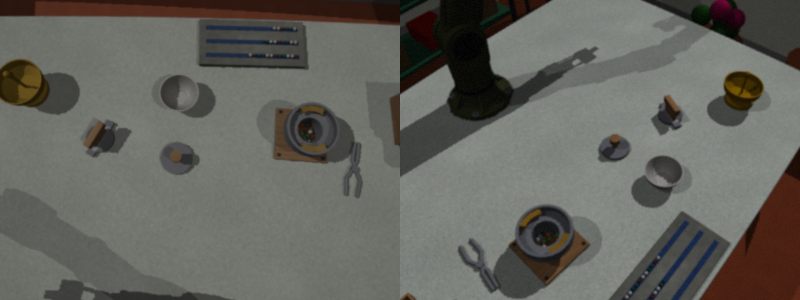

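{"name": "send_rows", "arguments": {
  "slide": [
    [0, 0, 0],
    [0, 0, 0],
    [-0.036, -0.005, 0.004],
    [-0.036, -0.005, 0.004],
    [-0.036, -0.005, 0.004],
    [-0.036, -0.005, 0.004],
    [-0.036, -0.005, 0.004],
    [-0.036, -0.005, 0.004]
  ],
  "angular": [
    [0, 0, 7.6],
    [0, 0, 7.5],
    [0, 0, 0],
    [0, 0, 0],
    [0, 0, 0],
    [0, 0, 0],
    [0, 0, 0],
    [0, 0, 0]
  ],
  "jaw": 0.06
}}

```text
time_s: 0.9
position: [0.3215, 0.5052, 0.217]
tcp_rot: [-0.0, 0.241, 0.971, -0.0]
contact_force: [-0.1, 1.0, -0.4]
grip_width: 0.693
gripper_force: 0.0
```

{"name": "send_rows", "arguments": {
  "slide": [
    [-0.036, -0.005, 0.004],
    [-0.036, -0.005, 0.004],
    [-0.036, -0.005, 0.004],
    [-0.036, -0.005, 0.004],
    [-0.036, -0.004, 0.004],
    [-0.036, -0.004, 0.004],
    [-0.036, -0.004, 0.004],
    [-0.036, -0.004, 0.004]
  ],
  "angular": [
    [0, 0, 0],
    [0, 0, 0],
    [0, 0, 0],
    [0, 0, 0],
    [0, 0, 0],
    [0, 0, 0],
    [0, 0, 0],
    [0, 0, 0]
  ]
}}

```text
time_s: 1.7
position: [0.5592, 0.339, 0.1849]
tcp_rot: [-0.0, 0.241, 0.971, -0.0]
contact_force: [0.5, 0.5, 0.5]
grip_width: 0.687
gripper_force: 0.0
```

```bash
cat >> h.py <<'E'
from scipy.spatial.transform import Rotation as R
def tool(s=None):
    s=s or arm.get_state(); q=s['tcp_rot']; return np.array(s['position']),R.from_quat([q[1],q[2],q[3],q[0]])
def rel(target):
    p,r=tool(); M=r.as_matrix(); print('pos',np.round(p,4),'yaw x',np.round(np.degrees(np.arctan2(M[1,0],M[0,0])),2),'zaxis',np.round(M[:,2],3))
    print('rel (tool)',np.round(r.inv().apply(np.array(target)-p),4))
E
python3 - <<'E'
from h import *
c=cap('wrist','w1'); W=cloud(c); 
m=(W[...,2]>.052)&(W[...,2]<.07)&(np.hypot(W[...,0]-.561,W[...,1]-.337)<.07)
P=W[m]; print(len(P),np.median(P[:,2]),cv2.minAreaRect((P[:,:2]*1000).astype(np.float32)))
rel([.561,.337,.05]); print(arm.get_state()['time_s'])
E
```

```text
1734 0.061157591889846596 ((559.517578125, 335.8609313964844), (19.970922470092773, 75.67424011230469), 61.36543273925781)
pos [0.565  0.332  0.1841] yaw x 151.67 zaxis [ 0.003 -0.005 -1.   ]
rel (tool) [0.0066 0.0029 0.134 ]
1.75
```

View pics/w1.png

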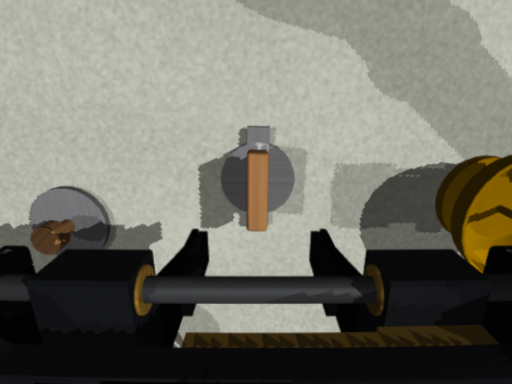

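The wrist view shows the bar along the tool's x, about (258,190), centred between the jaws. The knob lid (65,220) and gold bowl (490,210) are clear of the gripper.

{"name": "send_rows", "arguments": {
  "slide": [
    [0.0065, 0.002, 0.02],
    [0, 0, 0.03],
    [0, 0, 0.03],
    [0, 0, 0.03],
    [0, 0, 0.015],
    [0, 0, 0.008],
    [0, 0, 0],
    [0, 0, 0]
  ],
  "angular": [
    [0, 0, 0],
    [0, 0, 0],
    [0, 0, 0],
    [0, 0, 0],
    [0, 0, 0],
    [0, 0, 0],
    [0, 0, 0],
    [0, 0, 0]
  ]
}}

```text
time_s: 2.55
position: [0.5544, 0.3454, 0.0539]
tcp_rot: [0.001, 0.241, 0.971, 0.001]
contact_force: [-0.1, 0.7, -0.6]
grip_width: 0.689
gripper_force: 0.0
```

{"name": "send_rows", "arguments": {
  "slide": [
    [0, 0, 0],
    [0, 0, 0],
    [0, 0, 0],
    [0, 0, 0],
    [0, 0, 0],
    [0, 0, 0],
    [0, 0, 0],
    [0, 0, 0]
  ],
  "angular": [
    [0, 0, 0],
    [0, 0, 0],
    [0, 0, 0],
    [0, 0, 0],
    [0, 0, 0],
    [0, 0, 0],
    [0, 0, 0],
    [0, 0, 0]
  ],
  "jaw": 0.0,
  "squeeze": 50
}}

```text
time_s: 3.35
position: [0.5533, 0.3439, 0.0526]
tcp_rot: [-0.0, 0.241, 0.971, -0.001]
contact_force: [-2.1, -3.7, 3.6]
grip_width: 0.227
gripper_force: 49.9
```

The grasp is about 9 mm off-centre along the bar, so I'll regrip centred.

{"name": "send_rows", "arguments": {
  "slide": [
    [0, 0, 0],
    [0, 0, 0],
    [0, 0, 0],
    [0, 0, 0],
    [-0.005, 0, 0],
    [-0.0045, 0, 0.002],
    [0, 0, 0],
    [0, 0, 0]
  ],
  "angular": [
    [0, 0, 0],
    [0, 0, 0],
    [0, 0, 0],
    [0, 0, 0],
    [0, 0, 0],
    [0, 0, 0],
    [0, 0, 0],
    [0, 0, 0]
  ],
  "jaw": 0.05
}}

```text
time_s: 4.15
position: [0.5622, 0.34, 0.0504]
tcp_rot: [-0.0, 0.241, 0.97, -0.0]
contact_force: [-0.3, 0.5, -0.1]
grip_width: 0.576
gripper_force: 0.0
```

Run:
```python
from h import *
c=cap('top','top2'); W=cloud(c)
c=cap('wrist','w2'); W=cloud(c)
rel([.560,.3365,.05])
m=(W[...,2]>.055)&(W[...,2]<.07)&(np.hypot(W[...,0]-.561,W[...,1]-.337)<.05); P=W[m]
if len(P): print(len(P),cv2.minAreaRect((P[:,:2]*1000).astype(np.float32)))
```

```text
pos [0.5619 0.3405 0.0505] yaw x 152.13 zaxis [-0.  0. -1.]
rel (tool) [-0.0002 -0.0044  0.0005]
5112 ((559.6423950195312, 338.5361633300781), (65.75289154052734, 67.00132751464844), 20.691070556640625)
```

Centred along the bar; close and lift.

{"name": "send_rows", "arguments": {
  "slide": [
    [0, -0.003, 0],
    [0, 0, 0],
    [0, 0, 0],
    [0, 0, 0],
    [0, 0, 0],
    [0, 0, 0],
    [0, 0, 0],
    [0, 0, 0]
  ],
  "angular": [
    [0, 0, 0],
    [0, 0, 0],
    [0, 0, 0],
    [0, 0, 0],
    [0, 0, 0],
    [0, 0, 0],
    [0, 0, 0],
    [0, 0, 0]
  ],
  "jaw": 0.0,
  "squeeze": 55
}}

```text
time_s: 5.05
position: [0.5606, 0.3382, 0.0507]
tcp_rot: [0.0, 0.241, 0.971, 0.0]
contact_force: [0.3, 1.3, -0.3]
grip_width: 0.225
gripper_force: 55.0
```

{"name": "send_rows", "arguments": {
  "slide": [
    [0, 0, -0.01],
    [0, 0, -0.03],
    [0, 0, -0.04],
    [0, 0, -0.04],
    [0, 0, -0.04],
    [0, 0, -0.02],
    [0, 0, 0],
    [0, 0, 0]
  ],
  "angular": [
    [0, 0, 0],
    [0, 0, 0],
    [0, 0, 0],
    [0, 0, 0],
    [0, 0, 0],
    [0, 0, 0],
    [0, 0, 0],
    [0, 0, 0]
  ]
}}

```text
time_s: 5.85
position: [0.5601, 0.3371, 0.2298]
tcp_rot: [-0.0, 0.241, 0.971, -0.001]
contact_force: [-0.3, 0.5, -2.9]
grip_width: 0.223
gripper_force: 55.0
```

Run:
```python
from h import *
s=arm.get_state(); print(s['time_s'],s['grip_width'],s['gripper_force'],s['joint_pos'].round(2) if hasattr(s['joint_pos'],'round') else s['joint_pos'])
p,r=tool(s); rel([.578,-.234,.22])
# plan: N rows: turn 86 deg about z, translate straight in world, rows in tool axes (axes before the row's turn)
M=r.as_matrix(); a0=np.degrees(np.arctan2(M[1,0],M[0,0]))
N=16; tgt=np.array([.578,-.234]); step=(tgt-p[:2])/N; t=(a0-66)/N
for i in range(N):
    a=np.radians(a0-t*i); print(i,np.round([np.cos(a)*step[0]+np.sin(a)*step[1], np.sin(a)*step[0]-np.cos(a)*step[1]],4), round(t,2))
```

```text
5.85 0.22275020322584635 55.000079087913036 [-0.77  0.34  0.24  1.47 -0.08  1.35  0.56]
pos [0.5601 0.3371 0.2298] yaw x 152.12 zaxis [-0.001 -0.001 -1.   ]
rel (tool) [-0.2829 -0.4965  0.0102]
0 [-0.0177 -0.031 ] 5.38
1 [-0.0205 -0.0292] 5.38
2 [-0.0232 -0.0272] 5.38
3 [-0.0256 -0.0249] 5.38
4 [-0.0278 -0.0224] 5.38
5 [-0.0298 -0.0197] 5.38
6 [-0.0315 -0.0168] 5.38
7 [-0.033  -0.0138] 5.38
8 [-0.0341 -0.0106] 5.38
9 [-0.0349 -0.0074] 5.38
10 [-0.0355 -0.004 ] 5.38
11 [-0.0357 -0.0007] 5.38
12 [-0.0356  0.0027] 5.38
13 [-0.0352  0.006 ] 5.38
14 [-0.0345  0.0093] 5.38
15 [-0.0335  0.0125] 5.38
```

{"name": "send_rows", "arguments": {
  "slide": [
    [-0.0177, -0.031, 0],
    [-0.0205, -0.0292, 0],
    [-0.0232, -0.0272, 0],
    [-0.0256, -0.0249, 0],
    [-0.0278, -0.0224, 0],
    [-0.0298, -0.0197, 0],
    [-0.0315, -0.0168, 0],
    [-0.033, -0.0138, 0]
  ],
  "angular": [
    [0, 0, 5.38],
    [0, 0, 5.38],
    [0, 0, 5.38],
    [0, 0, 5.38],
    [0, 0, 5.38],
    [0, 0, 5.38],
    [0, 0, 5.38],
    [0, 0, 5.38]
  ]
}}

```text
time_s: 6.65
position: [0.5677, 0.0505, 0.2278]
tcp_rot: [-0.002, 0.582, 0.813, -0.002]
contact_force: [0.6, 0.2, -2.0]
grip_width: 0.222
gripper_force: 55.0
```

{"name": "send_rows", "arguments": {
  "slide": [
    [-0.0341, -0.0106, 0],
    [-0.0349, -0.0074, 0],
    [-0.0355, -0.004, 0],
    [-0.0357, -0.0007, 0],
    [-0.0356, 0.0027, 0],
    [-0.0352, 0.006, 0],
    [-0.0345, 0.0093, 0],
    [-0.0335, 0.0125, 0]
  ],
  "angular": [
    [0, 0, 5.38],
    [0, 0, 5.38],
    [0, 0, 5.38],
    [0, 0, 5.38],
    [0, 0, 5.38],
    [0, 0, 5.38],
    [0, 0, 5.38],
    [0, 0, 5.38]
  ]
}}

```text
time_s: 7.45
position: [0.5772, -0.2342, 0.2278]
tcp_rot: [-0.002, 0.839, 0.543, -0.002]
contact_force: [0.2, -0.6, -3.3]
grip_width: 0.223
gripper_force: 55.0
```

{"name": "send_rows", "arguments": {
  "slide": [
    [0, 0, 0],
    [0, 0, 0],
    [0, 0, 0],
    [0, 0, 0],
    [0, 0, 0],
    [0, 0, 0],
    [0, 0, 0],
    [0, 0, 0]
  ],
  "angular": [
    [0, 0, 0],
    [0, 0, 0],
    [0, 0, 0],
    [0, 0, 0],
    [0, 0, 0],
    [0, 0, 0],
    [0, 0, 0],
    [0, 0, 0]
  ]
}}

```text
time_s: 8.25
position: [0.5789, -0.2332, 0.2307]
tcp_rot: [0.0, 0.838, 0.545, 0.0]
contact_force: [-0.3, 0.7, -2.5]
grip_width: 0.225
gripper_force: 55.0
```

Run:
```python
from h import *
c=cap('wrist','w3'); W=cloud(c); rel([.578,-.234,.124])
c2=cap('scene','s3')
for z0,z1,n in[(.088,.102,'collar'),(.15,.2,'lid'),(.006,.018,'foot')]:
    m=(W[...,2]>z0)&(W[...,2]<z1)&(np.hypot(W[...,0]-.578,W[...,1]+.234)<.12); P=W[m]
    if len(P)>5: print(n,len(P),np.median(P[:,2]),cv2.minAreaRect((P[:,:2]*1000).astype(np.float32)), cv2.minEnclosingCircle((P[:,:2]*1000).astype(np.float32)))
m=(W[...,2]>.088)&(W[...,2]<.102)&(np.hypot(W[...,0]-.578,W[...,1]+.234)<.085); P=W[m]
d=np.hypot(P[:,0]-.578,P[:,1]+.234);P=P[d>.064]
A=np.c_[2*P[:,:2],np.ones(len(P))]
print('mean-ring fit',np.linalg.lstsq(A,(P[:,:2]**2).sum(1),rcond=None)[0])
cv2.imwrite('pics/w3s3.png',cv2.resize(np.hstack([c['image'],c2['image']])[...,::-1],(800,300)))
```

```text
pos [ 0.5789 -0.2333  0.2307] yaw x 66.07 zaxis [ 0.  0. -1.]
rel (tool) [-0.001  -0.0006  0.1067]
collar 3773 0.09358747374303328 ((584.3787841796875, -220.97366333007812), (104.06134796142578, 139.1585693359375), 66.04779815673828) ((577.4632568359375, -236.7519073486328), 69.89502716064453)
lid 6163 0.18922059667692953 ((585.9811401367188, -217.05728149414062), (74.69396209716797, 80.30797576904297), 66.07379913330078) ((583.27392578125, -222.82449340820312), 44.946434020996094)
foot 2470 0.01118677753851463 ((577.33203125, -236.42955017089844), (149.786865234375, 150.70960998535156), 85.95044708251953) ((578.976806640625, -236.24856567382812), 103.17289733886719)
mean-ring fit [ 0.57779754 -0.2354089  -0.38480164]
```

View pics/w3s3.png

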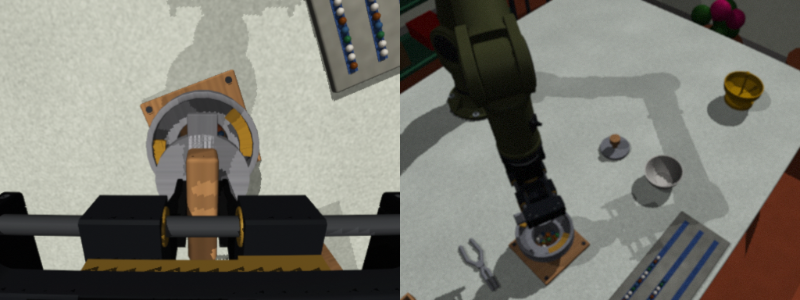

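The left half (wrist) shows the lid held over the collar: bar at (203,190), forward ear in the gap between the two hooks (158,150) and (240,130). I'll check the lid's offset within the grip, using the same camera.

Run:
```python
from h import *
W=cloud(load('w3')); p,r=tool()
T=r.inv().apply((W-p).reshape(-1,3)); T=T[np.isfinite(T[:,0])]
print('z of disc: expect .040 below')
D=T[(T[:,2]>.034)&(T[:,2]<.046)&(abs(T[:,1])<.06)&(abs(T[:,0])<.08)]
print('disc z',np.median(D[:,2]),'y ext',np.percentile(D[:,1],[.2,99.8]),'x ext',np.percentile(D[:,0],[.2,99.8]))
e=D[abs(D[:,0])>.044]; print('ear y',np.percentile(e[:,1],[1,99]))
B=T[(T[:,2]>-.02)&(T[:,2]<-.008)&(abs(T[:,1])<.012)&(abs(T[:,0])<.06)]; print('bar x ext',np.percentile(B[:,0],[.2,99.8]),'y',np.percentile(B[:,1],[1,99]),np.median(B[:,2]))
C=r.inv().apply(np.array([.5775,-.2366,.124])-p);print('canister per wrist cam, tool frame',C)
print('per mean', r.inv().apply(np.array([.5778,-.2352,.124])-p))
```

```text
z of disc: expect .040 below
disc z 0.041405358092112834 y ext [-0.03931542  0.03899416] x ext [-0.01764701  0.0549214 ]
ear y [-0.01192701  0.0113179 ]
bar x ext [-0.03667435  0.03691322] y [-0.01053283  0.01050154] -0.010396324667590842
canister per wrist cam, tool frame [-3.49402499e-03  8.74581132e-05  1.06641385e-01]
per mean [-0.00209275 -0.00020653  0.10664157]
```

{"name": "send_rows", "arguments": {
  "slide": [
    [-0.002, 0, 0.01],
    [0, 0, 0.02],
    [0, 0, 0.02],
    [0, 0, 0.02],
    [0, 0, 0.012],
    [0, 0, 0.004],
    [0, 0, 0],
    [0, 0, 0]
  ],
  "angular": [
    [0, 0, 0],
    [0, 0, 0],
    [0, 0, 0],
    [0, 0, 0],
    [0, 0, 0],
    [0, 0, 0],
    [0, 0, 0],
    [0, 0, 0]
  ]
}}

```text
time_s: 9.15
position: [0.5786, -0.2356, 0.1454]
tcp_rot: [0.001, 0.838, 0.545, 0.0]
contact_force: [1.1, -0.6, -3.2]
grip_width: 0.222
gripper_force: 55.0
```

{"name": "send_rows", "arguments": {
  "slide": [
    [0, 0, 0.004],
    [0, 0, 0.004],
    [0, 0, 0.004],
    [0, 0, 0.003],
    [0, 0, 0.002],
    [0, 0, 0],
    [0, 0, 0],
    [0, 0, 0]
  ],
  "angular": [
    [0, 0, 0],
    [0, 0, 0],
    [0, 0, 0],
    [0, 0, 0],
    [0, 0, 0],
    [0, 0, 0],
    [0, 0, 0],
    [0, 0, 0]
  ]
}}

```text
time_s: 9.95
position: [0.5781, -0.2353, 0.1278]
tcp_rot: [0.0, 0.838, 0.545, 0.0]
contact_force: [-0.2, 0.0, -2.3]
grip_width: 0.227
gripper_force: 55.0
```

{"name": "send_rows", "arguments": {
  "slide": [
    [0, 0, 0.001],
    [0, 0, 0.001],
    [0, 0, 0.001],
    [0, 0, 0.0005],
    [0, 0, 0],
    [0, 0, 0],
    [0, 0, 0],
    [0, 0, 0]
  ],
  "angular": [
    [0, 0, 0],
    [0, 0, 0],
    [0, 0, 0],
    [0, 0, 0],
    [0, 0, 0],
    [0, 0, 0],
    [0, 0, 0],
    [0, 0, 0]
  ]
}}

```text
time_s: 10.75
position: [0.578, -0.2352, 0.1247]
tcp_rot: [-0.0, 0.838, 0.545, 0.0]
contact_force: [-2.9, 1.9, 6.4]
grip_width: 0.227
gripper_force: 55.0
```

Run:
```python
from h import *
s=arm.get_state(); print(s['time_s'],np.round(s['contact_force'],2),np.round(s['moment'],2),np.round(s['joint_pos'],2)); rel([.578,-.235,.124])
```

```text
10.75 [-2.91  1.93  6.36] [ 0.22  0.78 -0.03] [-0.21  0.41  0.7   1.68 -0.28  1.16  0.14]
pos [ 0.578  -0.2352  0.1247] yaw x 66.06 zaxis [ 0.  0. -1.]
rel (tool) [ 0.0002 -0.0001  0.0007]
```

{"name": "send_rows", "arguments": {
  "slide": [
    [0, 0, 0],
    [0, 0, 0],
    [0, 0, 0],
    [0, 0, 0],
    [0, 0, 0],
    [0, 0, 0],
    [0, 0, 0],
    [0, 0, 0]
  ],
  "angular": [
    [0, 0, 8],
    [0, 0, 8],
    [0, 0, 8],
    [0, 0, 8],
    [0, 0, 8],
    [0, 0, 8],
    [0, 0, 6],
    [0, 0, 0]
  ]
}}

```text
time_s: 11.55
position: [0.579, -0.2357, 0.1247]
tcp_rot: [0.001, 0.994, 0.105, 0.001]
contact_force: [0.0, 0.2, 3.8]
grip_width: 0.225
gripper_force: 55.0
```

Run:
```python
from h import *
s=arm.get_state(); print(s['time_s'],np.round(s['contact_force'],2),np.round(s['moment'],2),np.round(s['joint_pos'],2)); rel([.578,-.235,.124])
```

```text
11.55 [0.02 0.16 3.81] [-0.    0.16 -0.17] [-0.34  0.46  0.88  1.68 -0.39  1.17 -0.72]
pos [ 0.579  -0.2357  0.1247] yaw x 12.04 zaxis [ 0.002 -0.001 -1.   ]
rel (tool) [-0.0008 -0.0009  0.0007]
```

{"name": "send_rows", "arguments": {
  "slide": [
    [0, 0, 0],
    [0, 0, 0],
    [0, 0, 0],
    [0, 0, 0],
    [0, 0, 0],
    [0, 0, 0],
    [0, 0, 0],
    [0, 0, 0]
  ],
  "angular": [
    [0, 0, 3],
    [0, 0, 3],
    [0, 0, 3],
    [0, 0, 3],
    [0, 0, 2],
    [0, 0, 2],
    [0, 0, 0],
    [0, 0, 0]
  ]
}}

```text
time_s: 12.35
position: [0.579, -0.2358, 0.1247]
tcp_rot: [0.001, 0.999, -0.032, 0.001]
contact_force: [1.5, -2.7, 3.7]
grip_width: 0.227
gripper_force: 57.7
```

Run:
```python
from h import *
s=arm.get_state(); print(s['time_s'],np.round(s['contact_force'],2),np.round(s['moment'],2),np.round(s['joint_pos'],2)); rel([.578,-.235,.124])
```

```text
12.35 [ 1.53 -2.74  3.7 ] [-0.47 -0.12  1.58] [-0.38  0.49  0.94  1.69 -0.42  1.18 -0.97]
pos [ 0.579  -0.2358  0.1247] yaw x -3.68 zaxis [ 0.002 -0.002 -1.   ]
rel (tool) [-0.0011 -0.0008  0.0007]
```

{"name": "send_rows", "arguments": {
  "slide": [
    [0, 0, 0],
    [0, 0, 0],
    [0, 0, 0],
    [0, 0, 0],
    [0, 0, 0],
    [0, 0, 0],
    [0, 0, 0],
    [0, 0, 0]
  ],
  "angular": [
    [0, 0, 1],
    [0, 0, 1],
    [0, 0, 1],
    [0, 0, 1],
    [0, 0, 0],
    [0, 0, 0],
    [0, 0, 0],
    [0, 0, 0]
  ]
}}

```text
time_s: 13.15
position: [0.5789, -0.2358, 0.1248]
tcp_rot: [0.001, 0.998, -0.069, 0.001]
contact_force: [2.4, -3.0, 5.4]
grip_width: 0.234
gripper_force: 60.3
```

Run:
```python
from h import *
s=arm.get_state(); print(s['time_s'],np.round(s['contact_force'],2),np.round(s['moment'],2)); rel([.578,-.235,.124])
c=cap('wrist','w4'); W=cloud(c); p,r=tool()
m=(W[...,2]>.13)&(W[...,2]<.14)&(np.hypot(W[...,0]-p[0],W[...,1]-p[1])<.05); P=W[m]
hsv=cv2.cvtColor(c['image'],cv2.COLOR_RGB2HSV)[m]; P=P[(hsv[:,0]<20)&(hsv[:,1]>80)]
print(len(P),cv2.minAreaRect((P[:,:2]*1000).astype(np.float32)))
```

```text
13.15 [ 2.43 -3.02  5.4 ] [-0.72 -0.55  1.74]
pos [ 0.5789 -0.2358  0.1248] yaw x -7.93 zaxis [ 0.002 -0.001 -1.   ]
rel (tool) [-0.001  -0.0006  0.0008]
4070 ((578.89404296875, -240.83856201171875), (30.473615646362305, 75.00755310058594), 87.61647033691406)
```

View pics/w4.png

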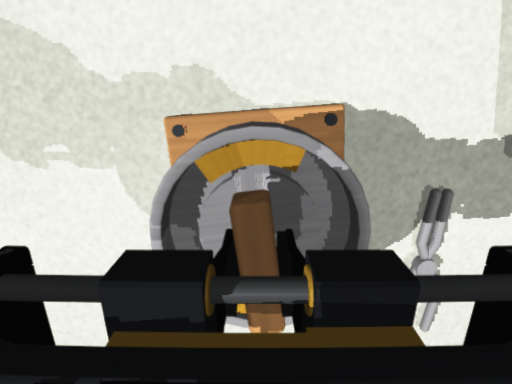

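The bar (250,195)–(268,330) has slipped about 6° in the pads, so the lid is wedged near 0. I'll turn a little further with full grip, then let go.

{"name": "send_rows", "arguments": {
  "slide": [
    [0, 0, 0],
    [0, 0, 0],
    [0, 0, 0],
    [0, 0, 0],
    [0, 0, 0],
    [0, 0, 0],
    [0, 0, 0],
    [0, 0, 0]
  ],
  "angular": [
    [0, 0, 0],
    [0, 0, 2],
    [0, 0, 2],
    [0, 0, 2],
    [0, 0, 0],
    [0, 0, 0],
    [0, 0, 0],
    [0, 0, 0]
  ],
  "squeeze": 60
}}

```text
time_s: 14.0
position: [0.5782, -0.2357, 0.1248]
tcp_rot: [0.001, 0.993, -0.121, 0.0]
contact_force: [0.8, -2.5, 7.3]
grip_width: 0.249
gripper_force: 70.7
```

Run:
```python
from h import *
s=arm.get_state(); print(s['time_s'],np.round(s['contact_force'],2),np.round(s['moment'],2),s['grip_width'],s['gripper_force']); rel([.578,-.235,.124])
```

```text
14.0 [ 0.85 -2.52  7.27] [-0.67  0.05  2.24] 0.24854849061162732 70.69275129208009
pos [ 0.5782 -0.2357  0.1248] yaw x -13.85 zaxis [ 0.    -0.001 -1.   ]
rel (tool) [-0.0003 -0.0007  0.0008]
```

{"name": "send_rows", "arguments": {
  "slide": [
    [0, 0, 0],
    [0, 0, 0],
    [0, 0, 0],
    [0, 0, 0],
    [0, 0, 0],
    [0, 0, 0],
    [0, 0, 0],
    [0, 0, 0]
  ],
  "angular": [
    [0, 0, 0],
    [0, 0, 0],
    [0, 0, 0],
    [0, 0, 0],
    [0, 0, 0],
    [0, 0, 0],
    [0, 0, 0],
    [0, 0, 0]
  ],
  "jaw": 0.06
}}

```text
time_s: 14.8
position: [0.578, -0.2352, 0.1241]
tcp_rot: [-0.0, 0.993, -0.121, 0.0]
contact_force: [-0.2, -0.3, 0.5]
grip_width: 0.685
gripper_force: 0.0
```

{"name": "send_rows", "arguments": {
  "slide": [
    [0, 0, -0.01],
    [0, 0, -0.02],
    [0, 0, -0.03],
    [0, 0, -0.03],
    [0, 0, -0.02],
    [0, 0, 0],
    [0, 0, 0],
    [0, 0, 0]
  ],
  "angular": [
    [0, 0, 0],
    [0, 0, 0],
    [0, 0, 0],
    [0, 0, 0],
    [0, 0, 0],
    [0, 0, 0],
    [0, 0, 0],
    [0, 0, 0]
  ]
}}

```text
time_s: 15.6
position: [0.5775, -0.2348, 0.233]
tcp_rot: [-0.0, 0.993, -0.121, -0.001]
contact_force: [0.8, 0.2, -0.6]
grip_width: 0.688
gripper_force: 0.0
```

Run:
```python
from h import *
s=arm.get_state(); print(s['time_s'],np.round(s['contact_force'],2))
c=cap('wrist','w5'); W=cloud(c); p,r=tool()
m=(W[...,2]>.128)&(W[...,2]<.145)&(np.hypot(W[...,0]-p[0],W[...,1]-p[1])<.06); P=W[m]
print(len(P),np.median(P[:,2]),cv2.minAreaRect((P[:,:2]*1000).astype(np.float32)))
m=(W[...,2]>.006)&(W[...,2]<.018)&(np.hypot(W[...,0]-.578,W[...,1]+.235)<.12); P=W[m]
print(cv2.minAreaRect((P[:,:2]*1000).astype(np.float32)))
```

```text
15.6 [ 0.77  0.16 -0.58]
2049 0.13505919875858852 ((578.2413940429688, -236.1136474609375), (20.10564613342285, 75.64368438720703), 87.87480926513672)
((578.8465576171875, -236.15908813476562), (150.53172302246094, 149.65953063964844), 85.57460021972656)
```

View pics/w5.png

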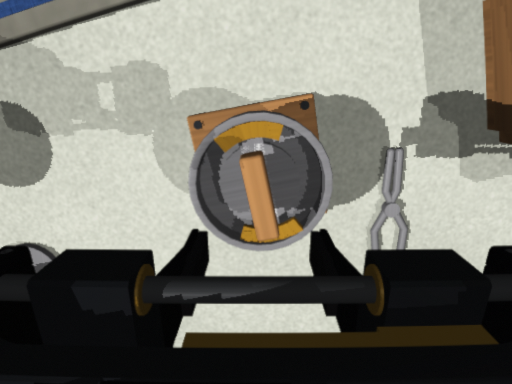

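The wrist view shows the lid level in the collar and its ears under the brass hooks at (255,135) and (270,230). The bar reads -2.1° against the canister's -4.2°, so it is about 2° from locked. It took about 2 Nm to turn and stayed put when released, and the gripper is clear.

```bash
python3 -c "
from plant import arm
print(arm.sign_off())"
```

```text
the job is handed in; nothing more can be done
None
```

The job is handed in: the eared lid sits level in the collar, twisted to about 2° short of the locked position and wedged under the hooks (about 2 N m at the end of the twist), the knobbed lid was not touched, and the gripper is clear; the wedging force could not be read directly and no verdict came back.

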